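# Dock the glass carrier on the coffee scale's three-point seat

## Task

Pick up the wooden two-glass carrier by its handle, dock it on the black coffee scale so that its three ball feet settle fully home in the cone, in the groove and on the flat pad and it sits level without rocking, and let go of it. The seats are never exactly where they should be, so feel for them, gently: the scale must never be pressed with more than 20 N. Keep the carrier roughly upright and leave the two shot glasses and the tamper where they stand.

Things in the scene. Friction and masses are not known exactly. Their poses are not given: they have to be found in the camera images.
- carrier: Glass carrier: wooden disc 124 mm across with two thin steel rings on top, three alike steel ball feet below, upright dark wooden handle in the middle; 0.25 to 0.5 kg. Origin on its axis in the plane of the feet's lowest points, z up; disc from z = 16 to 21 mm. Feet friction about 0.18. It may be docked in any of three turns, 120 degrees apart.
- handle (a point): Centre of the handle's grip bar: a bar 58 mm long (along the carrier's x), 14 mm thick (along y), 24 mm tall, with its middle 66 mm above the feet, on two posts of 8 mm at x = +-21 mm. Pinch it across its 14 mm. Axes as the carrier's. Grip it firmly: a load on one foot can turn it in a weak grip.
- foot_a (a point): Lowest point of one of the carrier's three alike steel ball feet (12 mm balls). Feet a, b, c stand 44 mm from the carrier's axis at 0, +120 and -120 degrees from the carrier's x axis.
- foot_b (a point): Lowest point of one of the carrier's three alike steel ball feet (12 mm balls). Feet a, b, c stand 44 mm from the carrier's axis at 0, +120 and -120 degrees from the carrier's x axis.
- foot_c (a point): Lowest point of one of the carrier's three alike steel ball feet (12 mm balls). Feet a, b, c stand 44 mm from the carrier's axis at 0, +120 and -120 degrees from the carrier's x axis.
- scale_base: Fixed black scale housing 170 x 170 x 24 mm, display on its -x face; origin at the centre of its underside, z up. On it a dark steel load plate, 120 mm across (upper face at z = 34 mm), bears three aluminium seats. The load plate gives downwards on a spring, 1 mm for each 5 N. Fully home, all feet are at z = 42 mm less about 1 mm of give under the carrier's weight.
- cone_nominal (a point): Where the cone seat should be: a point fixed to the housing, 44 mm from its axis in +x, at the height of the seat's top (z = 46 mm). The real seat, a round block 40 mm across with a 90-degree conical pocket 13 mm wide at its mouth, is clamped up to 8 mm off in the scale's x and up to 8 mm in its y, differently in every run and not measured. It does not slide when rubbed.
- groove_nominal (a point): Where the groove seat should be, 44 mm from the scale's axis at +120 degrees from its x, at the top's height (46 mm): block 52 mm wide, 36 mm long with a 90-degree V groove 13 mm wide pointing at the cone. The real one is shifted with the cone and also turned about the cone by up to 0.18 rad either way (whole load plate), not measured; it does not turn when rubbed.
- flat_nominal (a point): Where the flat seat's face should be, 44 mm from the scale's axis at -120 degrees from its x, at z = 42 mm, 4 mm lower than the other tops: round pad 38 mm across. It is shifted and turned together with cone and groove; the three real seats form the same 76 mm triangle as the feet.
- load_plate (a joint): How far the load plate, with its three seats, is pressed down against its spring: 0 unloaded, 1 mm for each 5 N, positive downwards, stop at 5 mm.
- glass_left: Empty clear shot glass, 49 mm across, 58 mm tall, standing behind the work; origin at the centre of its underside. A bystander.
- glass_right: A second clear shot glass of the same size, standing behind the work; origin at the centre of its underside. A bystander.
- tamper: Coffee tamper, 58 mm across, 90 mm tall, red-brown wooden handle on a steel foot, standing between the carrier and the scale; origin at the centre of its underside. A bystander.
Not all that is in view belongs to the job. There is more than one size of the carrier; the one meant has the size given above.

How it is judged:
By the outcome, as a careful person would: the job done as asked, in the order asked, and still so for the second after the job is handed in, with the robot touching nothing.
It also fails if it takes over 72 s, if anything falls off the work surface, if the arm or the gripper's body presses on something with over 40 N, if the wrist force passes 120 N, or if a joint passes its speed limit or range.

## Robot

A 6-joint arm with a two-finger parallel gripper is mounted at the origin on a cart in front of the work surface, level with it; the furniture and walls round the work are solid. World frame = base frame: x ahead of the robot, y to its left, z up, the work surface at z = 0. Lengths are in m, angles in rad, forces in N, time in s.
With the tool pointing down it reaches from about 0.375 to 0.975 m from the base axis. Payload 3.8 kg.
Tool frame: the origin (TCP) lies on the centre line of the jaws, within the pads' length; the fingertips stand arm.tip_reach ahead of it and the grasp point (between the pads) lies 11 mm behind it (arm.tip_reach is the distance from the TCP to the fingertips, in m); z points along the fingers, y is the line along which they close (so a half turn about z gives the same grasp; the last joint's range is limited). The gripper opens to 85 mm and grips with 20 to 120 N. Pads are 22 mm wide; open, the fingers measure 114 mm over their backs; the gripper's body (76 mm by 85 mm) begins 54 mm behind the grasp point. The pads swing forward as they close: fully open they stand 13 mm farther back than shut.
Start: joints at [1.147, 0.264, 1.604, -0, 1.274, -0.037], TCP at [0.255, 0.625, 0.239] pointing down, gripper open.
Joint ranges: [-2.63, 2.63], [-0.94, 2.18], [0.31, 2.57], [-1.31, 4.45], [0, 2.66], [-2.55, 2.55]. Speed limits (rad/s): [2.57, 2.57, 3.14, 3.14, 3.14, 3.14].

## Interface

Orientations are given as a unit quaternion [x, y, z, w].
In Python, from rig import arm gives the robot as it stands. Calls block until the motion is done:
- arm.move_to(position, orientation): joint-space move of the TCP to a pose.
- arm.move_linear(position, attitude=None, feed=0.15): straight line of the TCP; attitude=None keeps the orientation; feed is the mean speed in m/s.
- arm.set_joints(angles): joint-space move.
- arm.gripper_to(opening, grip_force=None): opening from 0.0 (shut) to 1.0 (fully open); grip_force is the grip in N (None keeps the last); returns when the fingers have stopped.
- arm.wait(seconds).
- arm.ik(position, orientation): joint angles nearest the present ones, or None.
- arm.camera(name): name is "scene" or "top" or "wrist"; returns the picture (400x640x3 uint8, red, green, blue); there is no depth.
- arm.camera_model(name): a dict with "mtx" (3x3 intrinsics, pixels), "R" (3x3) and "t" (3): a world point X has camera coordinates R X + t. Camera axes: x right, y down, z forward; pixel columns grow to the right and rows downward; lengths in m; the calibration is good to about 2 mm. The wrist camera is an equidistant fisheye: a pixel r from the principal point sees the ray r / f radians off the axis. A picture is of the moment at which its call begins: read the wrist's pose just before it. camera_model takes no time and is no camera call; for the wrist camera it gives the pose at the moment of the call.
A pose or a line that the arm cannot do raises arm.MotionError and nothing moves.
- arm.sign_off(): hands the job in; it is judged then, once.
Readings, each from a call of its own:
- arm.read_time_s(): time.
- arm.read_q(): joint angles.
- arm.read_joint_vel(): joint speeds.
- arm.read_joint_torque(): joint torques, N m.
- arm.read_position(): TCP position.
- arm.read_eef_rot(): TCP orientation.
- arm.read_wrist_force(): force on the tool from outside, world axes, zero at the start.
- arm.read_wrist_torque(): the same for the moment, N m.
- arm.read_grip_width(): opening from 0.0 (shut) to 1.0 (fully open).
- arm.read_finger_force(): force on a finger pad.
Only numpy, scipy, OpenCV 4.12 (cv2) and the standard library are available. Lean on these libraries where they do the work, as an engineer would, in place of code of your own. Each camera call takes 0.05 s, during which the arm holds its last target. There are 200 camera calls.

## Working session

There is one attempt and no reset: what is moved stays moved. The work goes in short steps, each a Python script; the robot and the scene stay as the last script left them, time stands still between calls to the robot, and variables do not carry over. Pictures are saved under pics/ and viewed, at most 10 in all, crops included, and the job is handed in when it is done.

```bash
ls; mkdir -p pics; python3 - <<'E'
from rig import arm
import cv2, numpy as np
for n in ["scene","top"]:
    im=arm.camera(n); cv2.imwrite(f"pics/{n}0.png",im[:,:,::-1])
    m=arm.camera_model(n); print(n,np.round(m["mtx"],1).tolist(),np.round(m["R"],3).tolist(),np.round(m["t"],3).tolist())
print(arm.tip_reach,arm.read_time_s(),arm.read_eef_rot(),arm.read_wrist_force())
E
```

```text
pics
scene [[491.6, 0.0, 322.2], [0.0, 491.6, 195.6], [0.0, 0.0, 1.0]] [[0.855, -0.519, 0.005], [-0.335, -0.558, -0.76], [0.397, 0.647, -0.65]] [-0.448, 0.253, 0.852]
top [[508.5, 0.0, 322.5], [0.0, 508.5, 198.2], [0.0, 0.0, 1.0]] [[-0.094, -0.996, 0.0], [-0.971, 0.092, -0.219], [0.218, -0.021, -0.976]] [0.062, 0.547, 1.093]
0.008 0.1 [ 1.92213562e-01  9.81352587e-01 -9.91841285e-04 -2.51004623e-04] [-0.74465384 -0.32565108 -0.47072125]
```

View pics/scene0.png

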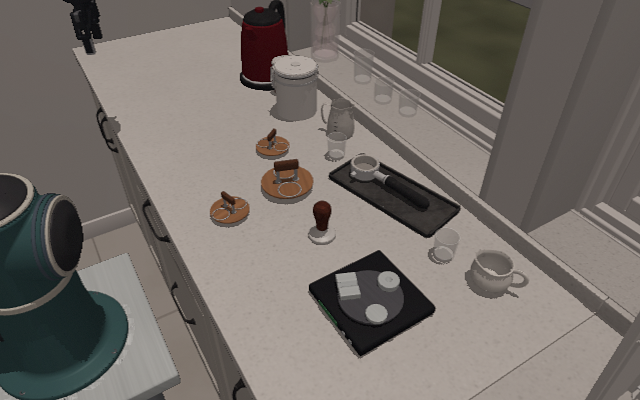

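View pics/top0.png

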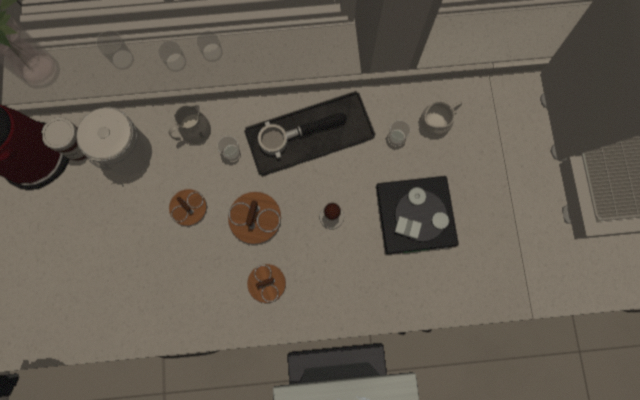

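The top picture holds three look-alikes: discs at (188,208), (255,218) and (267,284). The middle one is clearly larger. The scale is at (417,215), with round seats at (417,196) and (440,220) and the groove block at (408,228). The tamper is at (332,212) and the shot glasses are at (230,150) and (398,134). Next I measure sizes and take a close crop.

```bash
cat > h.py <<'E'
from rig import arm
import numpy as np, cv2
def ray(m,px):
    k=m["mtx"]; p=np.atleast_2d(np.asarray(px,float))
    d=np.c_[(p[:,0]-k[0,2])/k[0,0],(p[:,1]-k[1,2])/k[1,1],np.ones(len(p))]
    return -m["R"].T@m["t"], d@m["R"]
def rayw(m,px):
    k=m["mtx"]; p=np.atleast_2d(np.asarray(px,float))
    u=np.c_[(p[:,0]-k[0,2]),(p[:,1]-k[1,2])]; r=np.linalg.norm(u,axis=1)+1e-9; th=r/k[0,0]
    d=np.c_[u*(np.sin(th)/r)[:,None],np.cos(th)]
    return -m["R"].T@m["t"], d@m["R"]
def plane(m,px,z,f=ray):
    c,d=f(m,px); return (c+d*((z-c[2])/d[:,2])[:,None])[:,:2]
def blobs(mask,amin):
    cs,_=cv2.findContours(mask.astype(np.uint8)*255,cv2.RETR_EXTERNAL,cv2.CHAIN_APPROX_NONE)
    return [c[:,0] for c in cs if cv2.contourArea(c)>amin]
E
python3 - <<'E'
from h import *
for n in ["top","scene"]:
    im=cv2.cvtColor(cv2.imread(f"pics/{n}0.png"),cv2.COLOR_BGR2RGB); m=arm.camera_model(n)
    hsv=cv2.cvtColor(im,cv2.COLOR_RGB2HSV); H,S,V=[hsv[...,i].astype(int) for i in range(3)]
    print(n,"disc hsv",hsv[218,235] if n=="top" else hsv[188,268], "handle",hsv[215,252] if n=="top" else hsv[165,286])
    wood=((H<20)&(S>90)&(V>30))
    for c in blobs(cv2.morphologyEx(wood.astype(np.uint8),cv2.MORPH_CLOSE,np.ones((7,7))),150):
        P=plane(m,c,0.021); (x,y),r=cv2.minEnclosingCircle(P.astype(np.float32)*1000)
        e=cv2.fitEllipse((P*1000).astype(np.float32)); print("wood",c.mean(0).round(),"encl",round(x),round(y),round(2*r),"ell",np.round(e[0]),np.round(e[1]))
    if n=="top":
        sub=np.zeros(V.shape,bool); sub[160:270,360:470]=1
        for c in blobs(sub&(V<45),2000):
            r=cv2.minAreaRect((plane(m,c,0.024)*1000).astype(np.float32)); print("scale",r)
        cv2.imwrite("pics/crop.png",cv2.hconcat([cv2.resize(im[180:260,150:300,::-1],None,fx=2.6,fy=2.6,interpolation=cv2.INTER_CUBIC),cv2.resize(im[170:250,370:470,::-1],None,fx=2.6,fy=2.6,interpolation=cv2.INTER_CUBIC)]))
        Hm=(H<=8)|(H>170); d=(H<12)|(H>170)
        d=d&(S>90)&(V<75); sub=np.zeros(V.shape,bool); sub[192:245,228:282]=1
        for c in blobs(d&sub,20):
            r=cv2.minAreaRect((plane(m,c,0.078)*1000).astype(np.float32)); print("handle",c.mean(0),r)
E
```

```text
top disc hsv [ 13 159  96] handle [ 12 135  53]
wood [266. 283.] encl 376 155 86 ell [376. 155.] [81. 85.]
wood [332. 211.] encl 526 -9 37 ell [527.  -9.] [33. 35.]
wood [254. 217.] encl 529 173 124 ell [529. 172.] [117. 122.]
wood [187. 207.] encl 568 327 87 ell [568. 327.] [82. 86.]
wood [ 30. 146.] encl 778 699 230 ell [752. 704.] [153. 210.]
scale ((499.7016296386719, -203.19444274902344), (166.64134216308594, 168.13145446777344), 1.128960132598877)
handle [251.95714286 212.38571429] ((528.01513671875, 168.87451171875), (18.539308547973633, 55.46229934692383), 73.59143829345703)
scene disc hsv [ 12 143 121] handle [  9 149  48]
wood [322. 215.] encl 539 26 93 ell [542.  31.] [34. 95.]
wood [229. 209.] encl 377 158 110 ell [375. 151.] [80. 98.]
wood [281. 166.] encl 556 248 291 ell [543. 222.] [110. 287.]
```

View pics/crop.png

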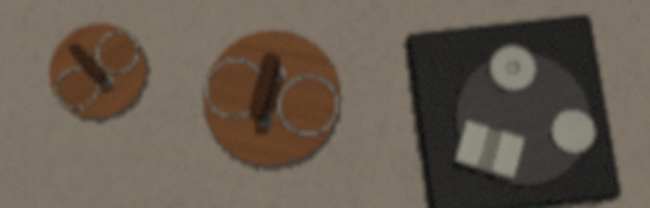

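The middle disc measures 124 mm and the other two 86 mm, so the middle one is the carrier, at about (529,172) mm. The pocketed round seat in the crop at (513,68) is the cone, the groove block is at (490,150) and the flat pad at (573,130). Now wrist looks over the scale and then the carrier.

```bash
cat >> h.py <<'E'
def qd(a):  # tool down, tool x at angle a (rad); closing line y at a-90deg
    return [np.cos(a/2),np.sin(a/2),0,0]
E
python3 - <<'E'
from h import *
D=np.deg2rad
def look(n):
    m=arm.camera_model("wrist"); im=arm.camera("wrist"); cv2.imwrite(f"pics/{n}.png",im[:,:,::-1])
    np.savez(f"{n}.npz",**{k:m[k] for k in("mtx","R","t")}); print(n,(-m["R"].T@m["t"]).round(3),m["R"][2].round(2),m["mtx"][0],arm.read_time_s(),arm.read_q().round(2))
    return im
# on the way: carrier first (near), scale afterwards
arm.move_to([0.50,0.17,0.24],qd(D(163.6))); a=look("w_car")
arm.move_to([0.48,-0.203,0.24],qd(D(68))); b=look("w_sc")
cv2.imwrite("pics/w2.png",cv2.resize(cv2.vconcat([a,b])[:,:,::-1],(480,600)))
E
```

```text
w_car [0.432 0.191 0.375] [ 0.27 -0.08 -0.96] [309.70691629   0.         321.67708522] 2.025 [ 0.28 -0.02  1.91  0.    1.24 -1.  ]
w_sc [ 0.508 -0.135  0.375] [-0.1  -0.26 -0.96] [309.70691629   0.         321.67708522] 3.4667 [-0.45 -0.03  1.93  0.    1.24 -0.06]
```

View pics/w2.png

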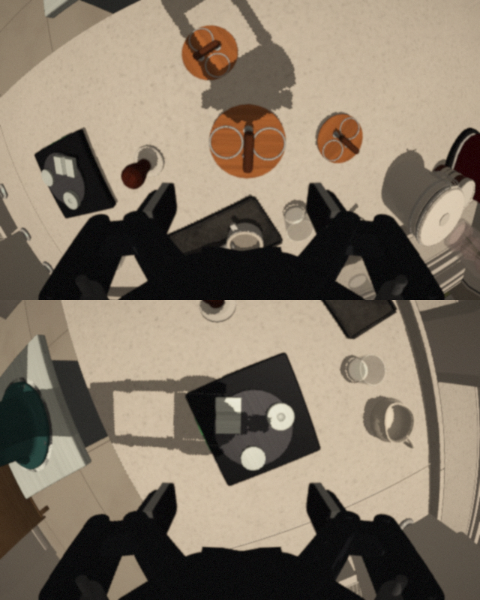

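The wrist pictures, at view scale, show the carrier at (247,142) with its handle running vertically. On the scale they show the cone at (281,417), the flat at (253,458) and the groove partly in shadow at (232,410). I fit the seats and the disc from both views.

```bash
python3 - <<'E'
from h import *
def L(n): return cv2.cvtColor(cv2.imread(f"pics/{n}.png"),cv2.COLOR_BGR2HSV)
mt=arm.camera_model("top"); mc=dict(np.load("w_car.npz")); ms=dict(np.load("w_sc.npz"))
def win(s,x0,x1,y0,y1):
    b=np.zeros(s,bool); b[y0:y1,x0:x1]=1; return b
A=L("w_car"); T=L("top0"); B=L("w_sc")
for nm,I,m,f,w in (("wr",A,mc,rayw,(270,390,135,242)),("top",T,mt,ray,(225,284,190,246))):
    k=win(I.shape[:2],*w)&(I[...,0]<22)&(I[...,1]>90)
    c=max(blobs(cv2.morphologyEx(k.astype(np.uint8),cv2.MORPH_CLOSE,np.ones((9,9))),300),key=len)
    hull=cv2.convexHull((plane(m,c,.021,f)*1000).astype(np.float32))
    print(nm,"disc",cv2.fitEllipse(hull),"encl",cv2.minEnclosingCircle(hull))
    v=I[...,2][k]; th=np.median(v)*0.62; d=k&(I[...,2]<th)
    for c in blobs(d,15):
        P=(plane(m,c,.078,f)*1000).astype(np.float32); r=cv2.minAreaRect(P); print("  dark",c.mean(0).round(),np.round(r[0],1),np.round(r[1],1),round(r[2],1))
for nm,I,m,f,w,ths in (("wr",B,ms,rayw,(285,400,130,230),(140,180,200)),("top",T,mt,ray,(385,455,182,243),(85,100,110))):
    for t in ths:
        k=win(I.shape[:2],*w)&(I[...,2]>t)&(I[...,1]<90)
        for c in blobs(k,40):
            if np.ptp(c[:,0])>60: continue
            for z in (.046,.042):
                P=(plane(m,c,z,f)*1000).astype(np.float32); e=cv2.fitEllipse(P)
                print(nm,t,c.mean(0).round(),z,"ell",np.round(e[0],1),np.round(e[1],1),"rect",np.round(cv2.minAreaRect(P)[2],1))
cr=cv2.imread("pics/w_sc.png")[120:240,240:440]; ca=cv2.imread("pics/w_car.png")[130:250,230:430]
cv2.imwrite("pics/w3.png",cv2.resize(cv2.hconcat([cr,ca]),None,fx=2,fy=2.5,interpolation=cv2.INTER_CUBIC))
E
```

```text
wr disc ((531.9131469726562, 171.1739501953125), (122.8466567993164, 123.88937377929688), 67.46187591552734) encl ((531.8552856445312, 171.0911865234375), 62.12593078613281)
  dark [331. 202.] [528.9 171.9] [13.6 57.9] 71.4
  dark [330. 152.] [478.2 184. ] [58.3 31.4] 53.5
top disc ((529.26416015625, 172.20729064941406), (121.5654067993164, 122.89241027832031), 90.9845962524414) encl ((529.2470092773438, 172.5494842529297), 61.79011154174805)
  dark [252. 213.] [526.  169.1] [18.4 57.6] 72.3
wr 140 [381. 224.] 0.046 ell [ 529.4 -287.7] [17.8 59.2] rect 67.1
wr 140 [381. 224.] 0.042 ell [ 529.6 -289.6] [18.1 59.9] rect 67.1
wr 140 [287. 222.] 0.046 ell [ 422.4 -245.4] [ 7.7 24. ] rect 65.7
wr 140 [287. 222.] 0.042 ell [ 421.4 -246.7] [ 7.8 24.3] rect 65.7
wr 140 [337. 211.] 0.046 ell [ 480.8 -252. ] [36.3 36.6] rect 68.0
wr 140 [337. 211.] 0.042 ell [ 480.4 -253.4] [36.7 37. ] rect 68.0
wr 140 [374. 155.] 0.046 ell [ 541.5 -207.8] [37.4 39.9] rect 89.7
wr 140 [374. 155.] 0.042 ell [ 541.9 -208.7] [37.9 40.4] rect 89.7
wr 140 [312. 138.] 0.046 ell [ 486.4 -165.3] [18.8 27. ] rect 67.7

[... 2476 characters left out ...]
108.7] rect 84.6
top 110 [415. 229.] 0.046 ell [ 462.9 -191.3] [21.3 40.1] rect 66.1
top 110 [415. 229.] 0.042 ell [ 463.5 -192.1] [21.4 40.3] rect 66.1
top 110 [401. 225.] 0.046 ell [ 475.4 -162.8] [21.8 40.2] rect 67.2
top 110 [401. 225.] 0.042 ell [ 476.  -163.5] [21.9 40.3] rect 67.2
top 110 [440. 220.] 0.046 ell [ 477.8 -251.4] [33.4 34.8] rect 81.9
top 110 [440. 220.] 0.042 ell [ 478.4 -252.4] [33.5 34.9] rect 81.9
top 110 [417. 196.] 0.046 ell [ 539.2 -206.8] [35.7 36.5] rect 84.6
top 110 [417. 196.] 0.042 ell [ 540.  -207.6] [35.8 36.6] rect 84.6
top 110 [453. 197.] 0.046 ell [ 549.  -289.4] [ 10.2 101.3] rect 81.4
top 110 [453. 197.] 0.042 ell [ 549.9 -290.5] [ 10.2 101.6] rect 81.4
```

View pics/w3.png

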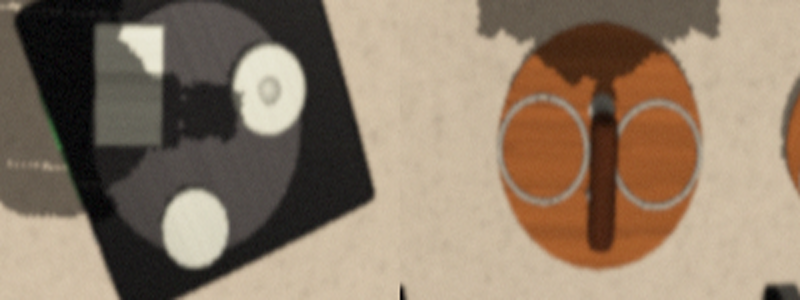

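Both views agree within 2.5 mm. The cone is at (540.4,-207.3) and the flat at (479.5,-253), 76 mm apart as they should be. The groove direction is 156.8°, which makes the plate yaw 6.8° and the seats' centre about (496.7,-212.5). The handle points at -18.5°, but its ± end is ambiguous, so I will look at the feet from the side after the lift.

```bash
python3 - <<'E'
from h import *
D=np.deg2rad; a=D(161.5); x,y=.5305,.1715
arm.gripper_to(0.7)
arm.move_to([x,y,.16],qd(a)); arm.move_linear([x,y,.056],feed=.12)
print("open f",arm.read_wrist_force().round(2))
arm.gripper_to(0.0,110); arm.wait(.3)
print("w",arm.read_grip_width(),arm.read_finger_force(),arm.read_wrist_force().round(2))
arm.move_linear([x,y,.10],feed=.06); arm.move_linear([x,y,.46],feed=.25); arm.wait(.3)
print("lift",arm.read_position().round(4),arm.read_grip_width(),arm.read_wrist_force().round(2),arm.read_wrist_torque().round(3),arm.read_time_s())
im=arm.camera("scene"); m=arm.camera_model("scene")
zf=arm.read_position()[2]+.011-.066
for nm,psi in(("A",-18.5),("B",161.5)):
    for k in(0,120,-120):
        P=np.array([x+.044*np.cos(D(psi+k)),y+.044*np.sin(D(psi+k)),zf+.004]); c=m["R"]@P+m["t"]; u=m["mtx"]@c/c[2]; print(nm,k,u[:2].round(),round(c[2],3))
c=m["R"]@[x,y,zf]+m["t"]; u=(m["mtx"]@c/c[2])[:2].astype(int); print(u)
cv2.imwrite("pics/scene1.png",im[:,:,::-1])
cv2.imwrite("pics/feet.png",cv2.resize(im[max(0,u[1]-70):u[1]+50,u[0]-80:u[0]+80,::-1],None,fx=4,fy=4,interpolation=cv2.INTER_CUBIC)); print(u-[80,70])
E
```

```text
open f [ 0.03  0.38 -0.42]
w 0.1462434841122949 107.49018430709839 [-1.32  0.17  5.64]
lift [0.5304 0.1715 0.4593] 0.1418065855657893 [ 0.28  0.58 -4.07] [-0.002 -0.023 -0.054] 9.875
A 0 [301.  15.] 0.915
A 120 [263.  10.] 0.932
A -120 [269.  26.] 0.876
B 0 [254.  19.] 0.9
B 120 [293.  24.] 0.883
B -120 [286.   9.] 0.94
[277  18]
[197 -52]
```

View pics/feet.png

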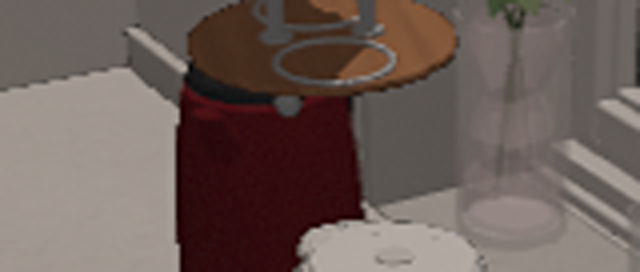

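The near foot shows at (289,104) in the crop, which is image pixel (269,26). That is where foot c falls if the carrier's +x is at -18.5° (case A), so it has to turn +25.3°. The carrier weighs about 3.7 N. Next, hover over the scale and check the grasp offset.

```bash
python3 - <<'E'
from h import *
D=np.deg2rad; a=D(186.8); x,y=.4967,-.2125
q=arm.ik([x,y,.25],qd(a)); print(q)
arm.move_to([x,y,.25],qd(a)); arm.wait(.3)
p=arm.read_position(); print(p.round(4),arm.read_wrist_force().round(2),arm.read_wrist_torque().round(3),arm.read_time_s(),arm.read_grip_width())
m=arm.camera_model("wrist"); im=arm.camera("wrist"); mt=arm.camera_model("top"); it=arm.camera("top")
cv2.imwrite("pics/hw.png",im[:,:,::-1]); cv2.imwrite("pics/ht.png",it[:,:,::-1])
zf=p[2]+.011-.066
for nm,I,mm,f in(("w",im,m,rayw),("t",it,mt,ray)):
    h=cv2.cvtColor(I,cv2.COLOR_RGB2HSV); k=(h[...,0]<22)&(h[...,1]>90)
    for c in blobs(cv2.morphologyEx(k.astype(np.uint8),cv2.MORPH_CLOSE,np.ones((7,7))),200):
        P=plane(mm,c,zf+.021,f)*1000
        if np.linalg.norm(P.mean(0)-p[:2]*1000)>80: continue
        hu=cv2.convexHull(P.astype(np.float32)); print(nm,c.mean(0).round(),"ell",np.round(cv2.fitEllipse(hu)[:2],1).tolist() if len(hu)>5 else "", "encl",cv2.minEnclosingCircle(hu))
cv2.imwrite("pics/h2.png",cv2.resize(cv2.vconcat([im,it])[:,:,::-1],(480,600)))
E
```

```text
[-4.50366197e-01  1.76263730e-03  1.87911116e+00 -4.44089210e-16
  1.26071886e+00 -2.13984491e+00]
[ 0.4972 -0.212   0.2504] [ 0.34  0.38 -5.13] [-0.013  0.01   0.049] 11.8417 0.14661178995170007
w [323. 227.] ell [[501.6, -212.3], [119.1, 135.6]] encl ((503.5032958984375, -209.59417724609375), 68.29370880126953)
t [422. 194.] ell [[503.4, -189.3], [75.5, 112.8]] encl ((499.71258544921875, -198.0894775390625), 58.982627868652344)
```

View pics/h2.png

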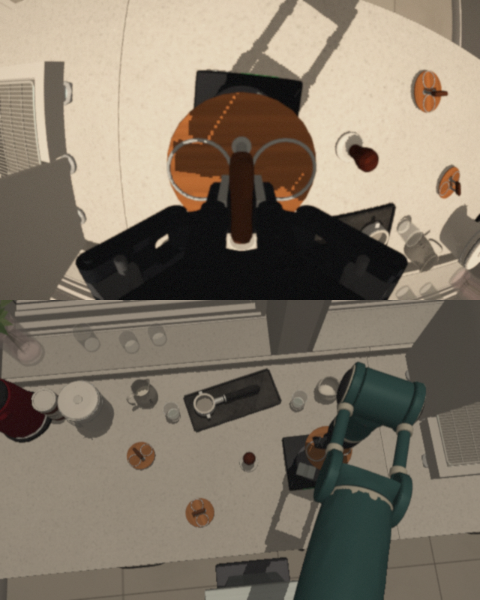

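The wrist picture shows the held disc at view (241,150), with its lower part hidden by the fingers. I fit the known 62 mm radius to its free arc.

```bash
python3 - <<'E'
from h import *
from scipy.optimize import least_squares
m=arm.camera_model("wrist"); p=arm.read_position(); zf=p[2]+.011-.066
h=cv2.cvtColor(cv2.imread("pics/hw.png"),cv2.COLOR_BGR2HSV); k=(h[...,0]<22)&(h[...,1]>90); k[:, :200]=0; k[:,440:]=0
c=max(blobs(cv2.morphologyEx(k.astype(np.uint8),cv2.MORPH_CLOSE,np.ones((7,7))),200),key=len)
for z in(.019,.021):
  for ym in (200,230):
    P=plane(m,c[c[:,1]<ym],zf+z,rayw)*1000
    f=lambda v:np.hypot(*(P-v[:2]).T)-v[2]
    r=least_squares(f,[500,-212,62],loss="soft_l1"); g=lambda v:np.hypot(*(P-v).T)-62.0
    r2=least_squares(g,[500,-212],loss="soft_l1"); print(z,ym,len(P),r.x.round(1),r2.x.round(1),np.abs(r2.fun).mean().round(2))
print(p.round(4))
E
```

```text
0.019 200 252 [ 496.  -212.8   60.2] [ 498.2 -212.4] 0.56
0.019 230 319 [ 494.7 -213.    59.1] [ 498.2 -212.5] 1.09
0.021 200 252 [ 495.2 -212.9   59.5] [ 498.1 -212.3] 0.67
0.021 230 319 [ 493.9 -213.1   58.4] [ 498.2 -212.4] 1.3
[ 0.497  -0.2122  0.2502]
```

In wrist-camera coordinates, the carrier (498.2,-212.4) is already within 0.6 mm of the seats' centre (498.0,-213.0). I descend with force monitoring.

```bash
cat >> h.py <<'E'
def ft(n=8):
    r=[]
    for _ in range(n): r.append(np.r_[arm.read_wrist_force(),arm.read_wrist_torque()]); arm.wait(.01)
    return np.mean(r,0)
def down(x,y,z0,z1,f0,stop=3.0,step=.0005,verbose=True):
    z=z0
    while z>z1-1e-6:
        arm.move_linear([x,y,z],feed=.02); d=ft(5)-f0
        if verbose: print(round(z,4),arm.read_position().round(4),d[:3].round(2),d[3:].round(3))
        if d[2]>stop: return z,d
        z-=step
    return z,d
E
python3 - <<'E'
from h import *
x,y=.4968,-.2127
arm.move_linear([x,y,.135],feed=.12); arm.move_linear([x,y,.112],feed=.05); arm.wait(.3)
f0=ft(20); np.save("f0.npy",f0); print(f0.round(3),arm.read_position().round(4))
print(down(x,y,.1105,.100,f0)); print(arm.read_time_s())
E
```

```text
[ 7.800e-02  7.300e-02 -3.949e+00 -0.000e+00  3.000e-03  8.000e-03] [ 0.4969 -0.2127  0.1121]
0.1105 [ 0.4967 -0.2126  0.1104] [-0.37 -0.15 -0.13] [-0.006  0.013 -0.   ]
0.11 [ 0.4968 -0.2127  0.11  ] [-0.19 -0.01 -0.35] [-0.001 -0.004 -0.026]
0.1095 [ 0.4968 -0.2127  0.1095] [ 0.06  0.23 -0.13] [ 0.023  0.004 -0.019]
0.109 [ 0.4968 -0.2127  0.109 ] [ 0.02 -0.2   0.04] [ 0.034 -0.012  0.009]
0.1085 [ 0.4968 -0.2127  0.1085] [-0.1  -0.14 -0.38] [ 0.015 -0.012  0.008]
0.108 [ 0.4968 -0.2127  0.108 ] [-0.54  0.26 -0.07] [ 0.022 -0.02  -0.002]
0.1075 [ 0.4968 -0.2127  0.1075] [ 0.32 -0.42 -0.28] [ 0.011 -0.003 -0.019]
0.107 [ 0.4968 -0.2127  0.107 ] [0.06 0.15 0.04] [ 0.001 -0.01  -0.003]
0.1065 [ 0.4968 -0.2127  0.1065] [-0.11 -0.11 -0.08] [-0.006 -0.003 -0.016]
0.106 [ 0.4968 -0.2127  0.106 ] [-0.11 -0.29 -0.36] [ 0.021 -0.007 -0.018]
0.1055 [ 0.4968 -0.2127  0.1055] [ 0.04 -0.21  0.16] [ 0.002  0.009 -0.017]
0.105 [ 0.4968 -0.2127  0.1049] [ 0.09 -0.04  0.06] [-0.021  0.029 -0.014]
0.1045 [ 0.4968 -0.2127  0.1045] [-0.15 -0.02  0.15] [0.01  0.018 0.011]
0.104 [ 0.4968 -0.2127  0.104 ] [-0.05 -0.4   0.14] [-0.    -0.027  0.017]
0.1035 [ 0.4968 -0.2127  0.1035] [-0.04  0.28 -0.57] [ 0.011 -0.022 -0.008]
0.103 [ 0.4968 -0.2127  0.1029] [-0.15 -0.   -0.21] [-0.004 -0.012 -0.015]
0.1025 [ 0.4968 -0.2127  0.1025] [-0.2   0.05 -0.1 ] [-0.023 -0.014  0.005]
0.102 [ 0.4968 -0.2127  0.102 ] [-0.06  0.23 -0.23] [ 0.012 -0.005 -0.   ]
0.1015 [ 0.4968 -0.2127  0.1015] [-0.36 -0.05 -0.17] [-0.021  0.002 -0.02 ]
0.101 [ 0.4968 -0.2127  0.101 ] [0.02 0.21 0.26] [ 0.005  0.006 -0.022]
0.1005 [ 0.4968 -0.2127  0.1005] [-0.36  0.35 -0.25] [ 0.011 -0.011 -0.009]
0.1 [ 0.4968 -0.2127  0.1   ] [-0.01 -0.52  0.32] [ 0.024  0.003 -0.028]
(0.09949999999999999, array([-0.00701672, -0.51658694,  0.32380208,  0.02408333,  0.0026169 ,
       -0.0277786 ]))
20.5417
```

Feet are at about 44 mm with no contact, already below the 46 mm tops, so they are inside the pockets. I continue down.

```bash
python3 - <<'E'
from h import *
f0=np.load("f0.npy")
print(down(.4968,-.2127,.0995,.0940,f0,stop=2.5)); print(arm.read_time_s())
E
```

```text
0.0995 [ 0.4968 -0.2127  0.0995] [-0.63  0.13  0.16] [ 0.026  0.02  -0.012]
0.099 [ 0.4967 -0.2127  0.0991] [-1.26  0.4   1.73] [0.125 0.132 0.031]
0.0985 [ 0.4968 -0.2127  0.0987] [-1.97  0.66  3.45] [0.169 0.241 0.032]
(0.0985, array([-1.97452935,  0.65903624,  3.45387616,  0.16874901,  0.24115412,
        0.03201145]))
21.4167
```

The contact force points at 161.5° with a lateral/vertical ratio of 0.6, and the torque fits a load on the cone foot. So the foot is about 1 mm too far out on the cone wall. I shift 1 mm along 161.5° and repeat.

```bash
python3 - <<'E'
from h import *
f0=np.load("f0.npy"); x,y=.4968-.00095,-.2127+.0003
arm.move_linear([.4968,-.2127,.1005],feed=.03); arm.move_linear([x,y,.1],feed=.03)
z,d=down(x,y,.0995,.0940,f0,stop=2.5); print(z,arm.read_time_s())
E
```

```text
0.0995 [ 0.4959 -0.2124  0.0995] [-0.5   0.16 -0.35] [ 0.007 -0.025 -0.   ]
0.099 [ 0.496  -0.2125  0.0991] [ 0.4  -0.3   0.45] [-0.011 -0.039  0.013]
0.0985 [ 0.496  -0.2125  0.0987] [ 0.07 -0.5   1.98] [-0.011 -0.038  0.012]
0.098 [ 0.4961 -0.2125  0.0983] [-0.25  0.12  3.54] [0.04  0.011 0.026]
0.098 23.0833
```

The load is now purely vertical with no torque, so it is shared by all three feet. I confirm with a small wiggle, carrying about the carrier's own weight on the scale.

```bash
python3 - <<'E'
from h import *
D=np.deg2rad; f0=np.load("f0.npy"); x,y,z=.49585,-.2124,.0979
for nm,dx,dy,da in(("0",0,0,0),("+x",.8,0,0),("-x",-.8,0,0),("+y",0,.8,0),("-y",0,-.8,0),("+r",0,0,1.5),("-r",0,0,-1.5),("0",0,0,0)):
    arm.move_linear([x+dx/1e3,y+dy/1e3,z],qd(D(186.8+da)),feed=.02); d=ft(12)-f0
    print(nm,d[:3].round(2),d[3:].round(3))
print(arm.read_time_s(),arm.read_position().round(4))
E
```

```text
0 [-0.21 -0.19  3.96] [0.049 0.016 0.047]
+x [-2.54 -0.57  5.5 ] [-0.106  0.377  0.07 ]
-x [ 1.59 -0.62  4.  ] [-0.08  -0.354  0.051]
+y [ 0.04 -3.8   4.69] [-0.759 -0.097  0.031]
-y [1.08 0.44 5.04] [ 0.165 -0.333  0.069]
+r [ 1.37 -1.36  5.96] [-0.175 -0.357 -0.164]
-r [-0.05 -0.75  7.89] [ 0.041 -0.031  0.132]
0 [ 0.28 -1.13  5.87] [-0.197 -0.295  0.143]
25.8833 [ 0.4959 -0.2124  0.0978]
```

Every push in x, y and yaw meets a restoring force, so the feet are captured in the cone and the groove. I release and look.

```bash
python3 - <<'E'
from h import *
x,y=.49585,-.2124
arm.gripper_to(0.2,20); arm.gripper_to(0.5); arm.wait(.3); print(arm.read_wrist_force().round(2),arm.read_finger_force())
arm.move_linear([x,y,.2],feed=.1); arm.move_linear([x-.03,y,.3],feed=.2); arm.wait(.3)
m=arm.camera_model("wrist"); im=arm.camera("wrist")
arm.move_to([.4,.1,.35],qd(np.deg2rad(110))); arm.wait(.3)
mt=arm.camera_model("top"); it=arm.camera("top"); isc=arm.camera("scene"); ms=arm.camera_model("scene")
print(arm.read_time_s(),arm.read_wrist_force().round(2))
for nm,I,mm,f in(("w",im,m,rayw),("t",it,mt,ray),("s",isc,ms,ray)):
    h=cv2.cvtColor(I,cv2.COLOR_RGB2HSV); k=(h[...,0]<22)&(h[...,1]>90)
    for c in blobs(cv2.morphologyEx(k.astype(np.uint8),cv2.MORPH_CLOSE,np.ones((7,7))),200):
        P=plane(mm,c,.062,f)*1000
        if np.linalg.norm(P.mean(0)-[497,-212])>60: continue
        hu=cv2.convexHull(P.astype(np.float32)); e=cv2.fitEllipse(hu); print(nm,np.round(e[0],1),np.round(e[1],1))
cv2.imwrite("pics/end.png",cv2.resize(isc[180:380,240:480,::-1],None,fx=2.5,fy=2.5,interpolation=cv2.INTER_CUBIC)); cv2.imwrite("pics/endw.png",im[:,:,::-1]); cv2.imwrite("pics/endt.png",it[:,:,::-1])
c=ms["R"]@[.497,-.212,.06]+ms["t"]; print((ms["mtx"]@c/c[2]).round())
E
```

```text
[ 0.15  0.17 -0.07] 0.0
31.1167 [ 0.98 -0.45  0.21]
w [ 491.8 -211.8] [126.1 142.1]
t [ 495.2 -211.6] [125.2 126.6]
s [ 498.7 -211.3] [122.9 135.6]
[371. 285.   1.]
```

View pics/end.png

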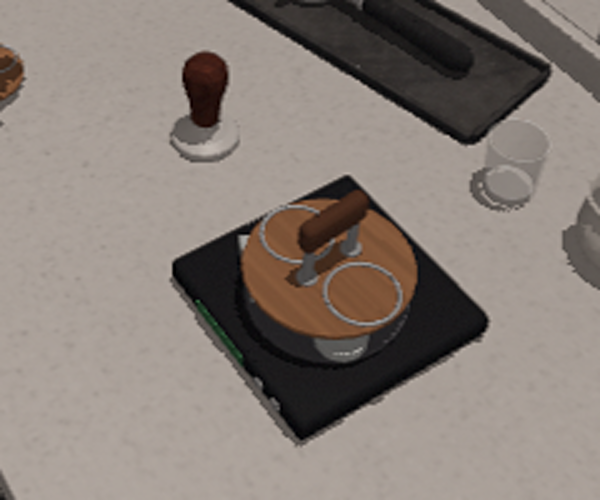

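The picture shows the carrier sitting level on the scale at crop (330,268), with the tamper and glasses where they were. The disc is at (495.2,-211.6) in the top view, and the seats' centre in that view is (495.5,-212.0).

```bash
python3 -c "
from rig import arm
print(arm.sign_off())"
```

```text
the job is handed in; nothing more can be done
None
```

The carrier is docked on the scale, released, and handed in at about 31 s of the 72 s allowed. Before release all three feet felt seated, with at most about 8 N on the scale in my readings; afterwards I checked position and level only in the camera pictures. The glasses and tamper were not touched.

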